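# Tip a blank flange out of its nest and rack it

### The job

The steel blank flange lies sunk in the round pocket of the grey nest, too snug to be gripped. Press down its edge on the scooped side so that it tips over and leans on the slope with the opposite edge raised, then take it by the raised edge and stand it upright on its edge in a free slot of the wire rack, and let go. Do not drop it on the worktop, and leave the other things where they are.

Things in the scene. Friction and masses are not known exactly. Their poses are not given: they have to be found in the camera images.
- flange_mid (a point): Centre of the loose blank flange: a plain steel disc, 55 mm in diameter, 8 mm thick, 0.12 kg (may vary by a third); the point lies on its axis half-way through its thickness, z along the disc axis. At the start it lies flat in the nest, its top level with the nest's rim.
- nest_pocket (a point): Centre of the pocket floor of the grey plastic nest (fixed), 31 mm above the worktop; x points level to the scooped side, y along the tipping edge, z up. The pocket is 60 mm in diameter; its rim is 8 mm wide and 8 mm higher than the floor (39 mm above the worktop). The floor is flat from x = -30 to +3 mm, then drops away in a slope.
- nest_edge (a point): Middle of the tipping edge at the end of the flat floor, axes as the nest's; beyond it a slope falls at 60 degrees from level for 28 mm to a foot square to it. A flange pressed down beyond it turns about it, tips over by itself past about 40 degrees and stays leaning on the slope at 55 to 60 degrees, its centre 3 mm past this edge (+x), 32 mm above the worktop, its raised edge at -x, 19 mm above the rim.
- nest_scoop (a point): Middle of the gap in the nest's rim on the scooped side, 25 mm from the pocket centre in +x and level with the rim's top (39 mm above the worktop). The gap is 46 mm wide in y, runs out to x = 48 mm from the pocket centre (open there) and is 27 mm deep, so fingertips can follow the flange's edge down into it; over it the flange's edge is unsupported.
- rack_mid (a point): Middle of the steel wire rack (fixed), 38.5 mm above the worktop. The rack is 120 mm long in x, 50 mm in y. Two level rails along x at y = +-16 mm carry discs standing on edge; pairs of upright pins (4 mm thick, tops 44 mm above the worktop) at x = -40, -20, 0, 20, 40 mm divide four slots, 16 mm clear each. The slot at x = +30 mm holds a like flange (fixed to the rack).
- rack_slot (a point): Middle of one free slot of the rack, at x = -10 mm from the rack's middle, 38.5 mm above the worktop, same axes; the slots 20 mm to either side of it are free too. A flange standing in a slot has its axis along x, its centre on the middle line (y = 0) and 38 mm above the worktop.
- mount_a: Bystander: black round specimen mount, 30 mm across, 18 mm high; origin at its underside.
- mount_b: Bystander: cream round specimen mount, 30 mm across, 14 mm high; origin at its underside.
- tin: Bystander: grey grease tin, 53 mm across, 26 mm high; origin at its underside.
- gauge: Bystander: feeler gauge, 46 x 100 x 11 mm; origin at its underside.
- flange: The same blank flange; origin at the centre of its underside.

How it is judged:
On the way:
1. the flange is tipped up in the nest (angle between flange_mid's own z axis and vertical above 0.7 rad and distance between flange_mid and nest_pocket below 0.03 m), for 0.2 s.
At the end, for the whole second after the job is handed in: The flange stands on its edge in one of the rack's three free slots, down on both rails (centre within 8 mm of the rack's middle line sideways, between 6 mm below and 4 mm above the rack_mid height), its axis within 28 degrees of the rack's length, at rest and let go (angle between the z axis of flange_mid and the x axis of rack_mid, either way round below 0.5 rad and y of flange_mid in the frame of rack_mid between -0.008 and 0.008 m and z of flange_mid in the frame of rack_mid between -0.006 and 0.004 m and x of flange_mid in the frame of rack_mid between -0.04 and 0.02 m and linear speed of flange below 0.02 m/s); the robot touches nothing.
It fails at once if the flange falls to the worktop (height (world z) of flange_mid below 0.02 m).
It fails at once if a bystander is shifted by more than 30 mm (distance of any of mount_a, mount_b, tin, gauge from where it was at the start of the episode above 0.03 m).
It also fails if it takes over 53 s, if anything falls off the work surface, if the arm or the gripper's body presses on something with over 40 N, if the wrist force passes 120 N, or if a joint passes its speed limit or range.

### The arm

A 6-joint arm with a two-finger parallel gripper is mounted at the origin on a cart in front of the work surface, level with it; the furniture and walls round the work are solid. World frame = base frame: x ahead of the robot, y to its left, z up, the work surface at z = 0. Lengths are in m, angles in rad, forces in N, time in s.
With the tool pointing down it reaches from about 0.3 to 0.85 m from the base axis. Payload 5.4 kg.
Tool frame: the origin (TCP) lies at the very end of the fingers, on their centre line; the grasp point (between the pads) lies 19 mm behind it; z points along the fingers, x is the direction in which the jaws open and shut, and the axes are right-handed (so a half turn about z gives the same grasp; the last joint's range is limited). The gripper opens to 85 mm and grips with 20 to 120 N. Pads are 22 mm wide; open, the fingers measure 114 mm over their backs; the gripper's body (76 mm by 85 mm) begins 54 mm behind the grasp point. The pads swing forward as they close: fully open they stand 13 mm farther back than shut.
Start: joints at [1.111, 0.158, 1.597, -0, 1.386, -0.21], TCP at [0.142, 0.557, 0.231] pointing down, gripper open.
Joint ranges: [-2.91, 2.91], [-0.94, 2.29], [0.18, 2.7], [-1.29, 4.43], [0.17, 2.64], [-3, 3]. Speed limits (rad/s): [2.57, 2.57, 3.14, 3.14, 3.14, 3.14].

### API

Orientations are given as [roll, pitch, yaw] about the fixed x, y, z axes, in that order (R = Rz(yaw) Ry(pitch) Rx(roll)).
In Python, from station import bot, imaging gives the robot as it stands. The module is installed in compiled form; this text tells all that it offers.
- The arm moves only by the shell command python3 -m handwheel 'ROWS' [FORCE]. ROWS is JSON, a list of rows, each a list of 5 numbers: the shift along the tool's x, y, z in cm, then the turn about the tool's z in degrees, then the opening in per cent of the stroke, from 0 (shut) to 100 (fully open). In form: [[dx, dy, dz, spin, claw], ...]. A call has exactly 10 rows; each row shifts and turns the pose as measured when the row begins, along the tool's axes as they then stand; what a row does not reach is not made up. A row lasts 1/8 s, in which the tool goes at most 62.5 mm and 10.7 degrees, less where a joint would pass 70% of its speed; a pose out of reach is approached as far as the arm can. A call with a gripper value outside its range is refused whole. The fingers move at their own pace and stop on an object; FORCE is the grip in N (left out, the last holds). Time passes only in rows, so rows that do not move let the fingers close, or fill a call up. It gives the time, the measured TCP pose, the force and the opening at its end, in the units of the state.
- bot.observe(): the state, without advancing time (a new reading comes with each control period).
- imaging.camera(name): name is "scene" or "side" or "wrist"; returns a dict with "pixels" (400x640x3 uint8, red, green, blue), "depth" (400x640 float32, m along the optical axis (not along the pixel's ray), 0 where there is no reading), "K" (3x3 intrinsics, pixels), "k1" (the pictures are not rectified: a ray, as slopes to the right and down, at radius r is drawn at 1 + k1 r^2 times it, then the intrinsics apply), "cam_to_world" (4x4, takes a point from camera to world coordinates); the wrist camera has in their place "T_tool_cam" (4x4, takes a point from camera to tool coordinates, whose origin is the TCP and whose axes are the tool frame's). Camera axes: x right, y down, z forward; pixel columns grow to the right and rows downward; lengths in m; the calibration is good to about 2 mm. A picture is of the moment at which its call begins: read the wrist's pose just before it.
- bot.sign_off(): hands the job in, once; it reports no verdict.
The state is a dict: "t": time; "joints": joint angles; "joint_vel": joint speeds; "effort": joint torques, N m; "eef_pos": TCP position; "eef_rot": TCP orientation; "contact_force": force on the tool from outside, world axes, zero at the start; "ft_torque": the same for the moment, N m; "grip_width": finger opening in m.
Only numpy, scipy, OpenCV 4.12 (cv2) and the standard library are available. Lean on these libraries where they do the work, as an engineer would, in place of code of your own. Each camera call takes 0.05 s, during which the arm holds its last target.

## Working session

There is one attempt and no reset: what is moved stays moved. The work goes in short steps, Python scripts to look and compute and a shell command to move; the robot and the scene stay as the last step left them, time stands still between calls to the robot, and variables do not carry over. Pictures are saved under pics/ and viewed, and the job is handed in when it is done.

```bash
mkdir -p pics; cat > h.py <<'E'
import numpy as np, cv2
from station import bot, imaging
from scipy.spatial.transform import Rotation as R
def T_tool():
    s=bot.observe(); T=np.eye(4); T[:3,:3]=R.from_euler('xyz',s['eef_rot']).as_matrix(); T[:3,3]=s['eef_pos']; return T
def shot(name,fn):
    T=T_tool(); c=imaging.camera(name)
    c['T']=c['cam_to_world'] if name!='wrist' else T@c['T_tool_cam']
    cv2.imwrite('pics/'+fn+'.png',c['pixels'][:,:,::-1])
    np.savez('pics/'+fn+'.npz',pixels=c['pixels'],depth=c['depth'],K=c['K'],k1=c['k1'],T=c['T']); return c
def load(fn): return dict(np.load('pics/'+fn+'.npz'))
def ray(c,uv):
    K=c['K']; d=np.array([[ -float(c['k1']) if 0 else float(c['k1']),0,0,0,0]])
    p=cv2.undistortPoints(np.array(uv,float).reshape(-1,1,2),K,d[0][:5],None,None).reshape(-1,2)
    v=np.c_[p,np.ones(len(p))]@c['T'][:3,:3].T
    return c['T'][:3,3],v
def onplane(c,uv,z):
    o,v=ray(c,uv); return o+v*((z-o[2])/v[:,2])[:,None]
def cloud(c):
    h,w=c['depth'].shape; vv,uu=np.mgrid[:h,:w]; 
    p=cv2.undistortPoints(np.stack([uu,vv],-1).reshape(-1,1,2).astype(float),c['K'],np.array([float(c['k1']),0,0,0,0.])).reshape(-1,2)
    P=np.c_[p,np.ones(len(p))]*c['depth'].reshape(-1,1)
    return (P@c['T'][:3,:3].T+c['T'][:3,3]).reshape(h,w,3)
def tri(c1,uv1,c2,uv2):
    o1,v1=ray(c1,[uv1]);o2,v2=ray(c2,[uv2]);A=np.stack([v1[0],-v2[0]],1)
    s,_,_,_=np.linalg.lstsq(A,o2-o1,rcond=None); a=o1+s[0]*v1[0];b=o2+s[1]*v2[0]; return (a+b)/2,np.linalg.norm(a-b)
E
python3 - <<'E'
from h import *
for n in ['scene','side','wrist']:
    c=shot(n,n+'0'); print(n,c['K'].tolist(),c['k1'],c['T'].round(3).tolist())
print(bot.observe())
E
```

```text
scene [[447.46766496193413, 0.0, 319.94397263664587], [0.0, 447.46766496193413, 197.49030806194776], [0.0, 0.0, 1.0]] -0.014393933269342109 [[0.53, -0.572, 0.625, -0.12], [-0.848, -0.343, 0.405, -0.463], [-0.017, -0.745, -0.667, 0.821], [0.0, 0.0, 0.0, 1.0]]
side [[458.6483835153274, 0.0, 322.56569450859234], [0.0, 458.6483835153274, 194.23692635198526], [0.0, 0.0, 1.0]] 0.02132930962521856 [[0.917, -0.216, 0.336, 0.265], [-0.399, -0.527, 0.75, -0.742], [0.015, -0.822, -0.569, 0.62], [0.0, 0.0, 0.0, 1.0]]
wrist [[322.1958595044974, 0.0, 317.08489179997343], [0.0, 322.1958595044974, 195.89013899538128], [0.0, 0.0, 1.0]] -0.04326036183472794 [[0.247, 0.921, 0.302, 0.065], [0.969, -0.235, -0.078, 0.576], [-0.001, 0.312, -0.95, 0.374], [0.0, 0.0, 0.0, 1.0]]
{'t': 0.15, 'joints': array([ 1.11089994e+00,  1.58913979e-01,  1.59795229e+00,  4.39281090e-06,
        1.38620376e+00, -2.10084907e-01]), 'joint_vel': array([-0.00157327, -0.00276009, -0.00464823, -0.00157383, -0.0032262 ,
       -0.00103513]), 'effort': array([-1.06948151e-03, -3.96379280e+01, -3.31784034e+01, -3.36135708e-04,
        5.42063572e-03, -5.97143028e-06]), 'eef_pos': array([0.1419505 , 0.55671966, 0.23053297]), 'eef_rot': array([-3.14128034e+00,  1.44398803e-03,  1.32098427e+00]), 'contact_force': array([-0.223187  ,  0.12480829,  0.21803795]), 'ft_torque': array([0.01845112, 0.01663371, 0.01486415]), 'grip_width': 0.08548221936134252}
```

View pics/scene0.png

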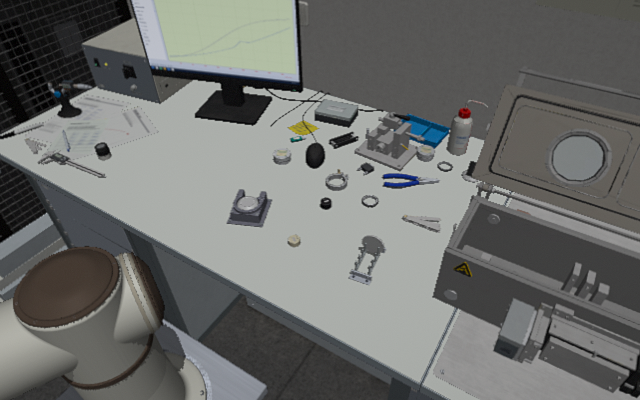

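View pics/side0.png

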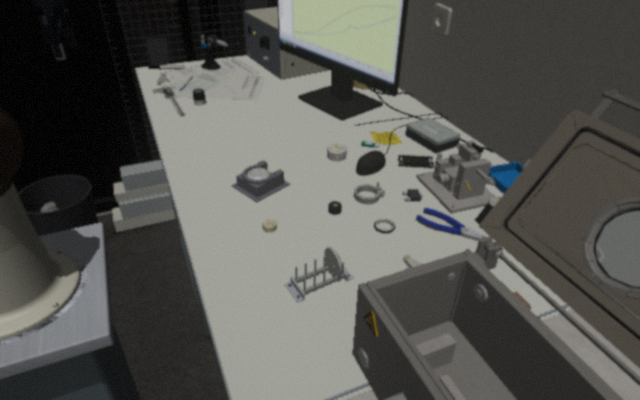

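View pics/wrist0.png

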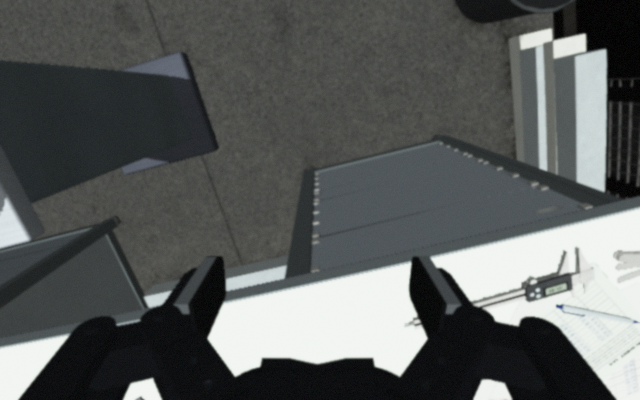

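```bash
python3 - <<'E'
from h import *
for n,(a,b,r,s) in {'scene':((215,175),(335,225),0,0),'side':((220,150),(275,240),0,0)}.items():
    im=cv2.imread(f'pics/{n}0.png')
    A=cv2.resize(im[a[1]:a[1]+60,a[0]:a[0]+80],None,fx=5,fy=5,interpolation=cv2.INTER_CUBIC)
    B=cv2.resize(im[b[1]:b[1]+64,b[0]:b[0]+80],None,fx=5,fy=5,interpolation=cv2.INTER_CUBIC)
    o=np.zeros((320,800,3),np.uint8);o[:300,:400]=A;o[:,400:]=B
    cv2.imwrite(f'pics/z_{n}0.png',o)
c=load('scene0'); print(onplane(c,[(249,203),(370,240),(360,280),(362,262)],0.03).round(3))
c=load('side0'); print(onplane(c,[(260,177),(337,265),(300,290)],0.03).round(3))
for n,uv in (('scene0',(249,203)),('side0',(260,177))): print(cloud(load(n))[uv[1],uv[0]])
E
```

```text
[[ 0.507  0.165  0.03 ]
 [ 0.554 -0.166  0.03 ]
 [ 0.437 -0.202  0.03 ]
 [ 0.484 -0.182  0.03 ]]
[[ 0.504  0.158  0.03 ]
 [ 0.546 -0.185  0.03 ]
 [ 0.461 -0.217  0.03 ]]
[0.5002163  0.1583721  0.03870593]
[0.50055982 0.14389734 0.03936472]
```

View pics/z_scene0.png

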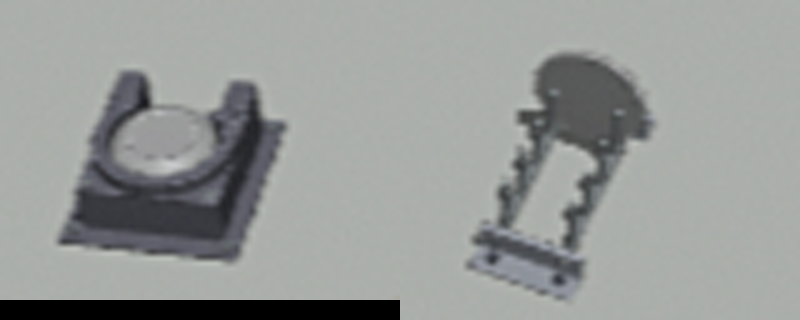

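View pics/z_side0.png

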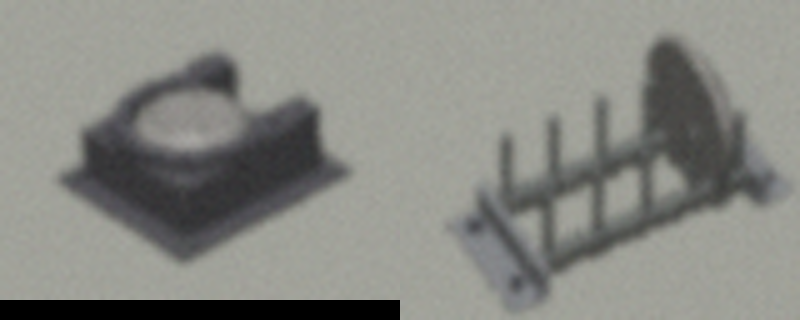

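```bash
python3 - <<'E'
from h import *
c=load('scene0')
P=onplane(c,[(215+235/5,175+260/5),(215+285/5,175+122/5),(215+60/5,175+242/5)],0.0);print(P.round(3)); d=P[1]-P[0];print(np.degrees(np.arctan2(d[1],d[0])))
P=onplane(c,[(335+(470-400)/5,225+263/5),(335+(573-400)/5,225+298/5),],0.0);print(P.round(3)); d=P[1]-P[0];print(np.degrees(np.arctan2(d[1],d[0])))
w=imaging.camera('wrist');print(w['T_tool_cam'].round(3))
E
```

```text
[[ 0.476  0.103  0.   ]
 [ 0.575  0.144 -0.   ]
 [ 0.44   0.189  0.   ]]
22.72003794150581
[[ 0.451 -0.168 -0.   ]
 [ 0.457 -0.217  0.   ]]
-82.09372699500749
[[ 1.    -0.     0.001 -0.   ]
 [ 0.     0.95   0.313 -0.08 ]
 [-0.001 -0.313  0.95  -0.143]
 [ 0.     0.     0.     1.   ]]
```

```bash
python3 -m handwheel '[[-3.1,4.7,0,-9.3,100],[-3.8,4.1,0,-9.3,100],[-4.4,3.5,0,-9.3,100],[-4.9,2.7,0,-9.3,100],[-5.3,1.9,0,0,100],[-5.3,1.9,0,0,100],[-5.3,1.9,0,0,100],[-5.3,1.9,0,0,100],[-5.3,1.9,0,0,100],[-5.3,1.9,0,0,100]]'; python3 - <<'E'
from h import *
shot('wrist','w1')
E
```

```text
t: 1.45
eef_pos: [0.5318, 0.139, 0.2298]
eef_rot: [3.141, -0.0, 1.987]
contact_force: [0.3, 0.3, -0.4]
grip_width: 0.0852
```

View pics/w1.png

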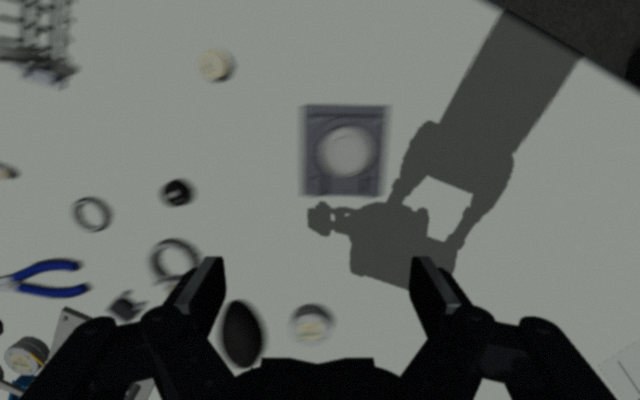

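```bash
python3 - <<'E'
from h import *
c=shot('wrist','w2'); print(bot.observe()['eef_pos'],bot.observe()['eef_rot'])
im=c['pixels'][:,:,::-1]
A=cv2.resize(im[90:210,280:410],None,fx=5,fy=5,interpolation=cv2.INTER_CUBIC)
cv2.imwrite('pics/z2.png',A[:600])
E
```

```text
[0.53354494 0.13635315 0.22962847] [3.14078260e+00 1.87811429e-03 1.98124230e+00]
```

View pics/z2.png

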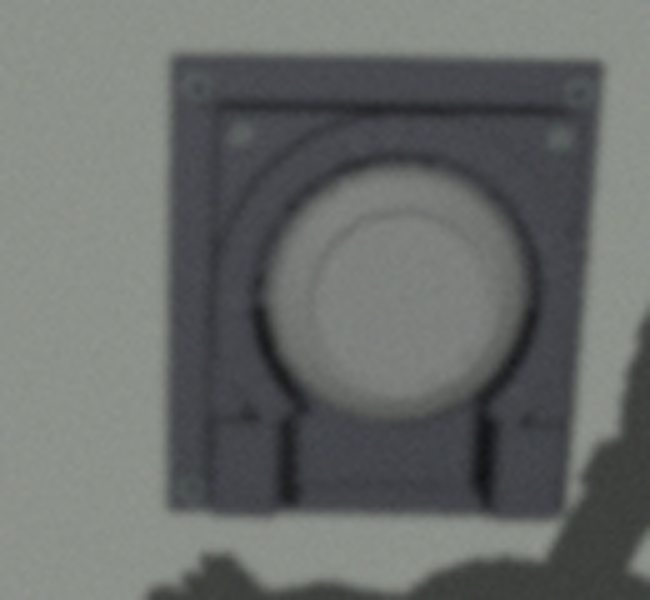

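```bash
python3 - <<'E'
from h import *
def ell(fn,x0,y0,x1,y1,thr,seed):
    c=load(fn); hsv=cv2.cvtColor(c['pixels'],cv2.COLOR_RGB2GRAY)
    m=np.zeros_like(hsv); m[y0:y1,x0:x1]=(hsv[y0:y1,x0:x1]>thr)*255
    cs,_=cv2.findContours(m,cv2.RETR_EXTERNAL,cv2.CHAIN_APPROX_NONE)
    for k in cs:
        if cv2.pointPolygonTest(k,seed,False)>=0: e=cv2.fitEllipse(k); print(fn,thr,e); return c,e[0]
for t in (105,120): 
  w,pw=ell('w2',325,115,392,177,t,(360.,148.))
  print(onplane(w,[pw],0.039))
for t in (115,130):
  s,ps=ell('scene0',232,192,262,215,t,(248.,203.))
for t in (95,110):
  d,pd=ell('side0',244,166,270,184,t,(258.,174.))
print(tri(w,pw,s,ps),tri(w,pw,d,pd),tri(s,ps,d,pd))
z=lambda x,y:(280+x/5,90+y/5)
for z0,a,b in ((.0,(172,60),(168,508)),(.0,(172,57),(602,64)),(.0,(602,66),(567,512)),(0.039,(275,505),(288,415)),(0.039,(495,505),(478,410)),(.039,(212,110),(575,110))):
    P=onplane(w,[z(*a),z(*b)],z0); v=P[1]-P[0]; print(P.round(4).tolist(),np.degrees(np.arctan2(v[1],v[0])))
C=cloud(w); print(C[148,360],C[100,310],C[180,360],C[185,320])
E
```

```text
w2 105 ((358.1365661621094, 146.8372344970703), (43.81379699707031, 46.47749710083008), 55.51201248168945)
[[0.49770397 0.16214905 0.039     ]]
w2 120 ((359.8381652832031, 150.45921325683594), (33.10586929321289, 34.2515869140625), 35.07719039916992)
[[0.50041178 0.1654271  0.039     ]]
scene0 115 ((248.8251495361328, 200.6553955078125), (15.719159126281738, 23.750490188598633), 51.95521545410156)
scene0 130 ((248.945068359375, 200.51669311523438), (15.46171760559082, 23.088594436645508), 51.671199798583984)
side0 95 ((258.6311340332031, 173.53346252441406), (12.617735862731934, 24.847074508666992), 77.71255493164062)
side0 110 ((258.7940673828125, 173.36412048339844), (11.770611763000488, 23.648691177368164), 76.9500732421875)
(array([0.50161493, 0.16235772, 0.04418287]), np.float64(0.005490510386597264)) (array([0.50237529, 0.16567007, 0.03602264]), np.float64(0.003296801933544205)) (array([0.50394247, 0.16137142, 0.04049972]), np.float64(0.0038709515145131162))
[[0.4761, 0.1027, 0.0], [0.5727, 0.1435, 0.0]] 22.878745970623765
[[0.4755, 0.1024, 0.0], [0.4382, 0.191, 0.0]] 112.83999633050954
[[0.4386, 0.1912, 0.0], [0.5347, 0.2327, 0.0]] 23.36103003533515
[[0.5512, 0.1601, 0.039], [0.5317, 0.1543, 0.039]] -163.3151921026764
[[0.532, 0.2039, 0.039], [0.5145, 0.1909, 0.039]] -143.44096703612192
[[0.4803, 0.1139, 0.039], [0.4509, 0.1809, 0.039]] 113.7366706700892
[0.49805463 0.16451581 0.03867753] [ 4.76099499e-01  9.73460057e-02 -4.58130146e-04] [0.53427194 0.18552001 0.01337897] [0.56030136 0.14647082 0.00605761]
```

```bash
python3 -m handwheel '[[3.8,1.1,0,0.5,0],[0,0,0,0,0],[0,0,4,0,0],[0,0,4,0,0],[0,0,4,0,0],[0,0,4,0,0],[0,0,1,0,0],[0,0,0,0,0],[0,0,0,0,0],[0,0,0,0,0]]' 40; python3 - <<'E'
from h import *
shot('wrist','w3'); s=bot.observe(); print(s['eef_pos'],s['eef_rot'],s['grip_width'])
E
```

```text
t: 2.8
eef_pos: [0.5302, 0.1762, 0.06]
eef_rot: [3.134, 0.005, 1.974]
contact_force: [-0.3, 0.1, -0.1]
grip_width: -0.0003
[0.53040216 0.17620239 0.06011115] [3.13381087 0.00527652 1.97373496] -0.0003980001360407075
```

View pics/w3.png

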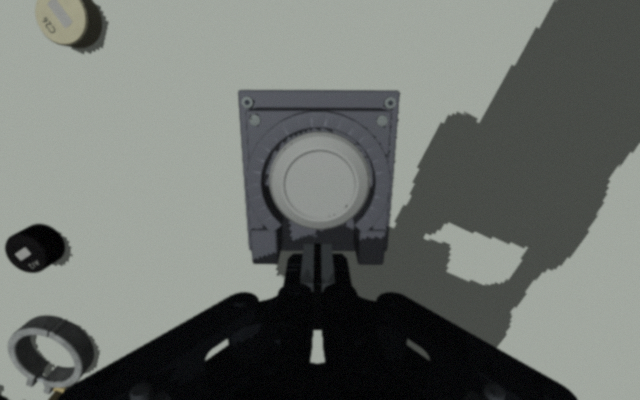

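```bash
python3 - <<'E'
from h import *
c=load('w3'); g=cv2.cvtColor(c['pixels'],cv2.COLOR_RGB2GRAY)
print(g[180,255:385:3], g[120:245:3,320])
C=cloud(c); print(C[180,320])
for t in (115,125,135):
  m=np.zeros_like(g); m[120:232,262:378]=(g[120:232,262:378]>t)*255
  cs,_=cv2.findContours(m,0,1); k=max(cs,key=cv2.contourArea); e=cv2.fitEllipse(k); p=onplane(c,[e[0]],.039)[0]; print(t,e,p)
w=load('w2');print(tri(c,e[0],w,(359.5,148.1)))
E
```

```text
[ 81  82  45  33  74 109 134 141 140 139 124 144 144 144 145 146 147 145
 146 144 146 146 148 146 147 144 145 147 146 143 146 146 145 133 139 125
 121 117  96  64  55  77  81  82] [ 88  87  74  61 100 129 142 146 145 145 120 147 146 146 147 146 148 146
 145 146 147 147 142 144 146 145 144 146 146 146 146 146 142 142 120 111
  92  49  34  36  37  30]
[0.49766557 0.16364716 0.03936834]
115 ((317.39239501953125, 178.25576782226562), (89.09272003173828, 94.73497772216797), 76.00852966308594) [0.49742543 0.16205354 0.039     ]
125 ((316.73602294921875, 177.90969848632812), (85.58930969238281, 89.72187805175781), 71.00088500976562) [0.49738771 0.16166245 0.039     ]
135 ((316.4648742675781, 178.2005157470703), (80.58442687988281, 85.55186462402344), 145.801025390625) [0.49758952 0.16159345 0.039     ]
(array([0.49733175, 0.16229125, 0.04250933]), np.float64(0.002421604636095629))
```

```bash
python3 -m handwheel '[[0,-0.4,0,0,0],[0,0,1.7,0,0],[0,0,0.4,0,0],[0,0,0.4,0,0],[0,0,0.4,0,0],[0,0,0.4,0,0],[0,0,0,0,0],[0,0,0,0,0],[0,0,0,0,0],[0,0,0,0,0]]'; python3 - <<'E'
from h import *
shot('wrist','w4'); s=bot.observe(); print(s['eef_pos'],s['eef_rot'],s['contact_force'])
E
```

```text
t: 4.1
eef_pos: [0.5275, 0.1745, 0.0257]
eef_rot: [3.132, 0.006, 1.974]
contact_force: [1.1, 0.3, 1.0]
grip_width: -0.0
[0.52758822 0.17453293 0.0257546 ] [3.13214575 0.00579474 1.97375031] [ 0.22465527  0.56365384 -0.34503254]
```

View pics/w4.png

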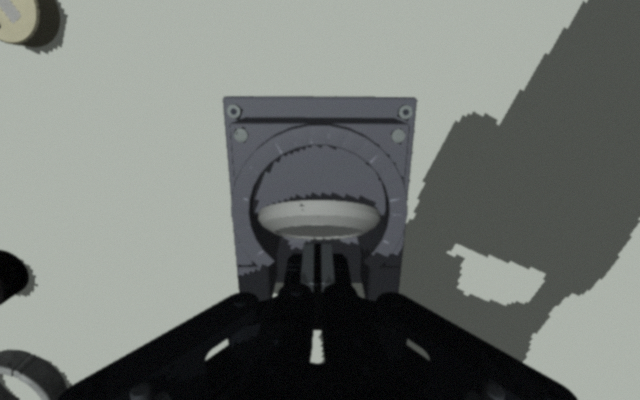

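```bash
python3 -m handwheel '[[0,0,-3,0,0],[0,0,-5,0,0],[0,0,-4,9,0],[0,0,0,10,0],[0,0,0,10,40],[0,0,0,10,40],[0,0,0,10,40],[0,0,0,10,40],[0,0,0,10,40],[0,0,0,10,40]]' 30; python3 - <<'E'
from h import *
shot('wrist','w5'); s=bot.observe(); print(s['eef_pos'],s['eef_rot'],s['grip_width'])
E
```

```text
t: 5.4
eef_pos: [0.5264, 0.1748, 0.151]
eef_rot: [3.134, -0.01, 0.55]
contact_force: [0.6, -0.9, -0.3]
grip_width: 0.034
[0.52634888 0.17473964 0.15102474] [ 3.13364413 -0.01036414  0.54443512] 0.03416639235082805
```

View pics/w5.png

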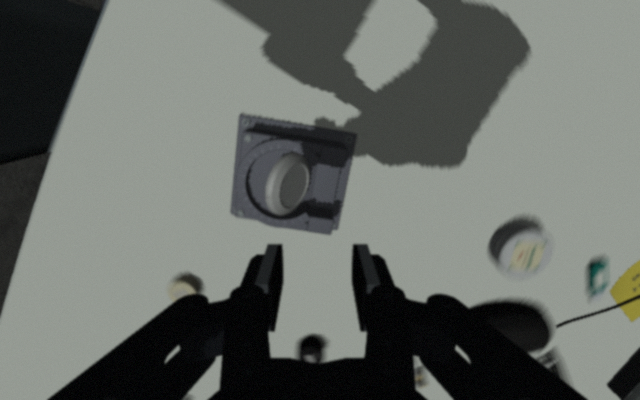

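```bash
python3 -m handwheel '[[0,0,0,8.2,40],[0,0,0,0,40],[-3.5,0,0,0,40],[0,0,3,0,40],[0,0,3,0,40],[0,0,0,0,40],[0,0,0,0,40],[0,0,0,0,40],[0,0,0,0,40],[0,0,0,0,40]]' 30; python3 - <<'E'
from h import *
c=shot('wrist','w6'); s=bot.observe(); print(s['eef_pos'],s['eef_rot'],s['grip_width'])
cv2.imwrite('pics/z6.png',cv2.resize(c['pixels'][100:300,200:440,::-1],None,fx=3,fy=3,interpolation=2))
C=cloud(c); np.save('pics/C6.npy',C)
E
```

```text
t: 6.7
eef_pos: [0.4978, 0.1609, 0.0947]
eef_rot: [3.132, -0.02, 0.426]
contact_force: [-0.3, -0.0, 0.1]
grip_width: 0.0342
[0.49780607 0.16094574 0.09470459] [ 3.13172281 -0.02013907  0.42574233] 0.03413610346659726
```

View pics/z6.png

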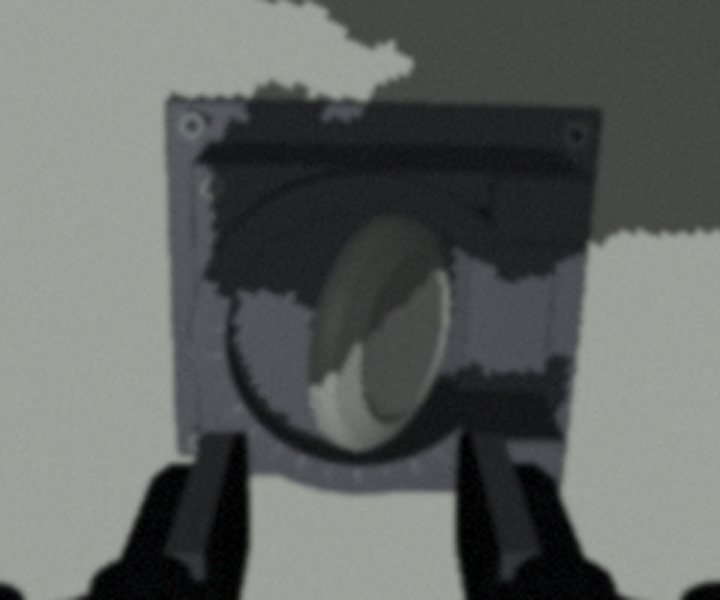

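```bash
python3 - <<'E'
from h import *
C=np.load('pics/C6.npy'); a=np.radians(23); o=np.array([.498,.1632])
d=C[...,:2]-o; X=(d[...,0]*np.cos(a)+d[...,1]*np.sin(a))*1e3; Y=(-d[...,0]*np.sin(a)+d[...,1]*np.cos(a))*1e3; Z=C[...,2]*1e3
for r in (190,200,205,210,215,220):
  print(r,[(c,int(X[r,c]),int(Y[r,c]),int(Z[r,c])) for c in range(290,372,5)])
m=(Z>42)&(Z<75)&(abs(X)<30)&(abs(Y)<30)
print(m.sum(),X[m].min(),X[m].max(),Y[m].mean(),Y[m].min(),Y[m].max(),Z[m].max()); 
E
```

```text
190 [(290, -18, 13, 31), (295, -14, 13, 32), (300, -11, 13, 31), (305, -8, 13, 31), (310, -4, 13, 32), (315, -1, 19, 48), (320, 1, 18, 47), (325, 4, 18, 45), (330, 7, 17, 44), (335, 11, 15, 35), (340, 15, 13, 30), (345, 19, 11, 23), (350, 25, 7, 9), (355, 28, 8, 12), (360, 32, 8, 12), (365, 36, 7, 10), (370, 39, 8, 12)]
200 [(290, -18, 6, 32), (295, -14, 6, 32), (300, -11, 6, 32), (305, -7, 6, 31), (310, -4, 13, 51), (315, -1, 13, 50), (320, 1, 13, 50), (325, 4, 12, 47), (330, 8, 10, 41), (335, -5, 79, 236), (340, 15, 6, 29), (345, 20, 4, 24), (350, 24, 2, 19), (355, 28, 0, 12), (360, 32, 0, 11), (365, 36, 0, 12), (370, 39, 0, 13)]
205 [(290, -18, 2, 30), (295, -14, 2, 31), (300, -11, 2, 31), (305, -7, 10, 51), (310, -4, 10, 52), (315, -1, 10, 52), (320, 1, 10, 50), (325, 4, 8, 46), (330, 8, 6, 41), (335, 12, 4, 34), (340, 16, 2, 29), (345, 20, 0, 21), (350, 24, -1, 19), (355, 29, -3, 12), (360, 33, -3, 11), (365, 36, -3, 12), (370, 40, -3, 12)]
210 [(290, -18, -1, 31), (295, -14, 0, 31), (300, -11, 0, 31), (305, -7, 7, 52), (310, -4, 8, 53), (315, -1, 7, 53), (320, 1, 7, 51), (325, 
[... 249 characters left out ...]
-7, 4, 53), (310, -4, 4, 54), (315, -1, 4, 54), (320, 1, 4, 52), (325, 5, 1, 45), (330, 8, 0, 40), (335, 12, -2, 35), (340, 16, -5, 28), (345, 20, -7, 23), (350, 26, -12, 10), (355, 29, -11, 13), (360, 33, -11, 11), (365, 37, -11, 12), (370, 41, -11, 12)]
220 [(290, -18, -8, 31), (295, -14, -7, 32), (300, -11, -8, 32), (305, -7, 1, 53), (310, -4, 1, 54), (315, -1, 1, 53), (320, 1, 0, 52), (325, 5, -1, 46), (330, 8, -4, 39), (335, 12, -7, 33), (340, 16, -8, 28), (345, 20, -11, 23), (350, 26, -16, 10), (355, 30, -16, 11), (360, 33, -15, 11), (365, 37, -15, 13), (370, 41, -15, 12)]
1523 -8.839582196858386 8.60277694953291 2.7644511635014277 -24.19635154556447 24.65157117491463 56.50261375837384
```

```bash
python3 -m handwheel '[[0,-0.2,0,1.4,40],[0,0,2.5,0,40],[0,0,1.5,0,40],[0,0,1,0,40],[0,0,0.4,0,40],[0,0,0,0,40],[0,0,0,0,5],[0,0,0,0,5],[0,0,0,0,5],[0,0,0,0,5]]' 30; python3 - <<'E'
from h import *
c=shot('wrist','w7'); s=bot.observe(); print(s['eef_pos'],s['eef_rot'],s['grip_width'],s['contact_force'])
cv2.imwrite('pics/z7.png',cv2.resize(c['pixels'][100:300,200:440,::-1],None,fx=3,fy=3,interpolation=2))
E
```

```text
t: 8.0
eef_pos: [0.502, 0.1639, 0.0432]
eef_rot: [3.131, -0.029, 0.398]
contact_force: [-0.6, 0.0, -2.7]
grip_width: 0.0129
[0.50193855 0.16389507 0.04313777] [ 3.13068976 -0.02863599  0.39749458] 0.012502259331533075 [ 0.1083547  -0.0928786   1.01559717]
```

View pics/z7.png

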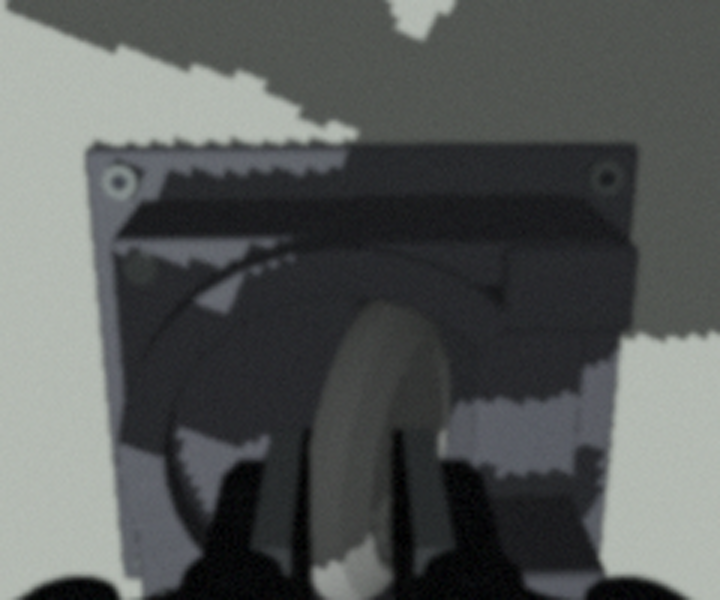

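```bash
python3 -m handwheel '[[0,0,0,0,0],[0,0,0,0,0],[0,0,-0.3,0,0],[0,0,-0.3,0,0],[0,0,-0.3,0,0],[0,0,-0.3,0,0],[0,0,-0.3,0,0],[0,0,0,0,0],[0,0,0,0,0],[0,0,0,0,0]]' 40; python3 - <<'E'
from h import *
c=shot('wrist','w8'); s=bot.observe(); print(s['eef_pos'],s['eef_rot'],s['grip_width'],s['contact_force'])
cv2.imwrite('pics/z8.png',cv2.resize(c['pixels'][100:300,200:440,::-1],None,fx=3,fy=3,interpolation=2))
E
```

```text
t: 9.3
eef_pos: [0.508, 0.1663, 0.0583]
eef_rot: [3.13, -0.047, 0.395]
contact_force: [1.4, 2.1, 0.1]
grip_width: 0.0075
[0.50797754 0.16627101 0.05825356] [ 3.12979771 -0.04742115  0.395451  ] 0.007272308210547874 [1.37295835 1.53796817 1.05429151]
```

View pics/z8.png

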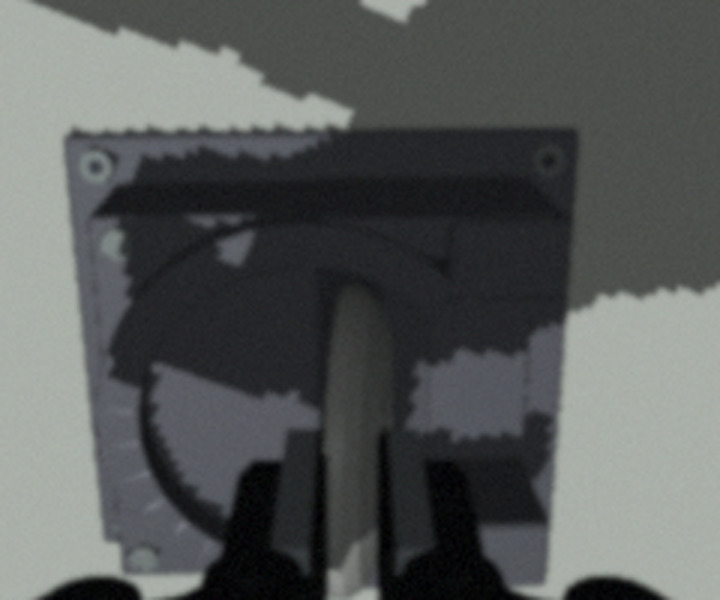

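```bash
python3 -m handwheel '[[0,0,0,0,0],[0,0,-0.5,0,0],[0,0,-0.7,0,0],[0,0,-1,0,0],[0,0,-1.5,0,0],[0,0,-1.5,0,0],[0,0,-1.5,0,0],[0,0,-1.5,0,0],[0,0,0,0,0],[0,0,0,0,0]]' 60; python3 - <<'E'
from h import *
c=shot('wrist','w9'); shot('side','s9'); shot('scene','c9'); s=bot.observe(); print(s['eef_pos'],s['eef_rot'],s['grip_width'],s['contact_force'])
o=np.zeros((560,800,3),np.uint8)
o[:400,:480]=cv2.resize(c['pixels'][100:300,200:440,::-1],None,fx=2,fy=2,interpolation=2)
im=cv2.imread('pics/s9.png')[110:210,200:280]; o[:400,480:]=cv2.resize(im,None,fx=4,fy=4,interpolation=2)
cv2.imwrite('pics/z9.png',o[:400])
E
```

```text
t: 10.6
eef_pos: [0.5016, 0.1646, 0.1453]
eef_rot: [3.129, -0.042, 0.396]
contact_force: [-1.3, -0.7, -1.8]
grip_width: 0.0066
[0.50155616 0.16458872 0.14497761] [ 3.12954947 -0.04113989  0.39614662] 0.00692814942220429 [ 0.24854809  0.1808851  -2.25887394]
```

View pics/z9.png

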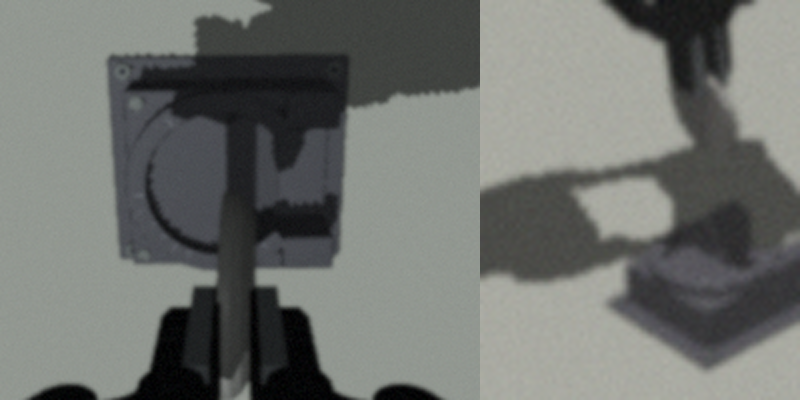

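```bash
cat > held.py <<'E'
from h import *
from scipy.optimize import least_squares
def held(fn,Tt):
    c=load(fn); C=cloud(c).reshape(-1,3); L=(C-Tt[:3,3])@Tt[:3,:3]*1e3
    m=(abs(L[:,0])<7)&(L[:,2]>-5)&(L[:,2]<60)&(abs(L[:,1])<40)
    L=L[m]; f=lambda p:np.hypot(L[:,1]-p[0],L[:,2]-p[1])-27.5
    r=least_squares(f,[0,15],loss='soft_l1',f_scale=1)
    print('n',len(L),'centre y,z(mm, tool)',r.x,'rms',np.median(abs(f(r.x))))
    for lo,hi in ((0,10),(10,20),(20,30),(30,40),(40,50)):
        k=(L[:,2]>=lo)&(L[:,2]<hi)
        if k.sum(): print(lo,k.sum(),'x',L[k,0].min().round(1),np.median(L[k,0]).round(1),L[k,0].max().round(1),'y',np.median(L[k,1]).round(1))
E
python3 - <<'E'
from held import *
c=load('w9'); T=T_tool(); held('w9',T)
E
```

```text
n 568 centre y,z(mm, tool) [ 0.33009813 14.9027323 ] rms 1.5116866596711773
0 236 x -3.1 1.3 5.4 y -25.0
10 78 x -2.7 1.6 5.6 y -26.7
20 14 x 0.8 6.5 6.7 y -13.7
30 2 x 6.7 6.7 6.8 y -6.7
```

```bash
python3 -m handwheel '[[0,0,-3,0,0],[-1,2,-2.5,0,0],[-1.7,4.3,0,0,0],[-1.8,4.6,0,0,0],[-1.8,4.6,0,0,0],[-1.8,4.6,0,0,0],[-1.8,4.6,0,0,0],[-1.6,4.4,0,0,0],[-1,3,0,5,0],[0,0,0,5,0]]' 60; python3 -m handwheel '[[0,0,0,0,0],[0,0,0,0,0],[0,0,0,0,0],[0,0,0,0,0],[0,0,0,0,0],[0,0,0,0,0],[0,0,0,0,0],[0,0,0,0,0],[0,0,0,0,0],[0,0,0,0,0]]'; python3 - <<'E'
from h import *
c=shot('wrist','w10'); s=bot.observe(); print(s['eef_pos'],s['eef_rot'],s['grip_width'],s['contact_force'])
E
```

```text
t: 12.0
eef_pos: [0.5052, -0.1905, 0.194]
eef_rot: [3.141, -0.034, 0.218]
contact_force: [-0.3, 1.1, -1.3]
grip_width: 0.0068
t: 13.25
eef_pos: [0.5047, -0.1891, 0.1928]
eef_rot: [-3.141, -0.032, 0.223]
contact_force: [-0.8, -0.4, -3.0]
grip_width: 0.0066
[ 0.50470935 -0.18912231  0.19275688] [-3.14078536 -0.03244823  0.22344865] 0.006783833102616753 [ 1.09637247  0.80129545 -1.77904943]
```

View pics/w10.png

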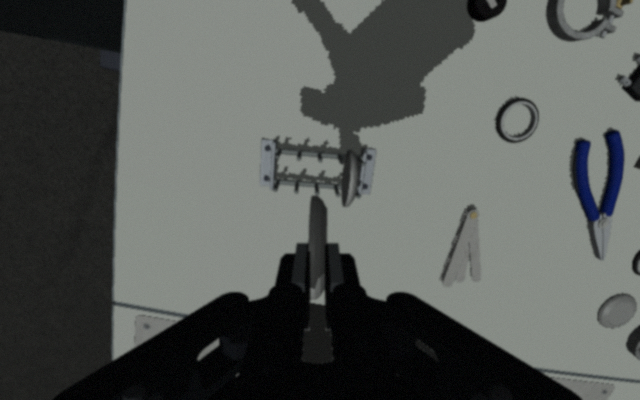

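```bash
python3 - <<'E'
from held import *
c=load('w10'); held('w10',T_tool())
cv2.imwrite('pics/z10.png',cv2.resize(c['pixels'][125:220,250:390,::-1],None,fx=5.5,fy=5.5,interpolation=2)[:600,:800])
E
```

```text
n 563 centre y,z(mm, tool) [-0.17913001 16.36212322] rms 1.620537896502313
0 242 x -3.2 1.2 5.3 y -24.7
10 88 x -2.9 1.2 5.5 y -26.8
20 1 x 4.5 4.5 4.5 y -21.7
```

View pics/z10.png

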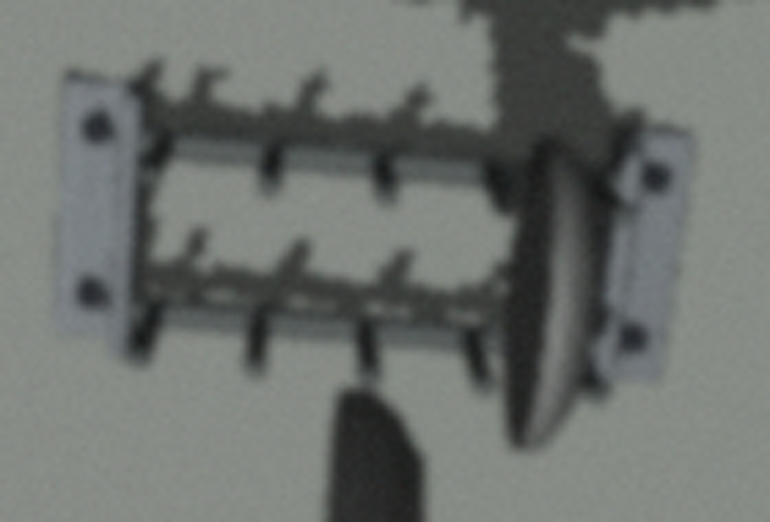

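```bash
python3 - <<'E'
from held import *
c=load('w10'); z=lambda l:[(250+x/5.5,125+y/5.5) for x,y in l]
H=onplane(c,z([(97,127),(90,293),(655,177),(635,338)]),.004); print(H.round(4),H.mean(0)); d=H[2]+H[3]-H[0]-H[1];print(np.degrees(np.arctan2(d[1],d[0])), np.linalg.norm(d)/2,np.linalg.norm(H[0]-H[1]))
U=onplane(c,z([(155,168),(268,188),(385,196),(500,206)]),.044);L=onplane(c,z([(140,360),(255,374),(370,381),(483,389)]),.044)
print(U.round(4),L.round(4)); M=(U+L)/2; print(M.round(4))
xs=np.array([-40,-20,0,20])/1e3
px=np.polyfit(xs,M[:,0],1);py=np.polyfit(xs,M[:,1],1); print(px,py,np.degrees(np.arctan2(py[0],px[0])))
C=cloud(c); T=T_tool()
m=(C[...,2]>.046)&(C[...,2]<.08)&(C[...,0]>.5)&(C[...,0]<.6)&(C[...,1]>-.24)&(C[...,1]<-.12)
P=C[m]; print(m.sum(),P.mean(0),P.min(0),P.max(0))
m=(C[...,2]>.0)&(C[...,2]<.02)&(C[...,0]>.42)&(C[...,0]<.47)&(C[...,1]>-.24)&(C[...,1]<-.12)
print(C[126+22,250+17-0],C[125+40,250+15])
E
```

```text
[[ 0.4562 -0.1761  0.004 ]
 [ 0.4605 -0.208   0.004 ]
 [ 0.5615 -0.1626  0.004 ]
 [ 0.5662 -0.1944  0.004 ]] [ 0.51109019 -0.18526221  0.004     ]
7.326190290921896 0.10638368497050459 0.03226923646505202
[[ 0.4699 -0.1731  0.044 ]
 [ 0.4889 -0.1724  0.044 ]
 [ 0.5083 -0.1695  0.044 ]
 [ 0.5276 -0.167   0.044 ]] [[ 0.4736 -0.2064  0.044 ]
 [ 0.4934 -0.2047  0.044 ]
 [ 0.5131 -0.2018  0.044 ]
 [ 0.5326 -0.199   0.044 ]]
[[ 0.4718 -0.1897  0.044 ]
 [ 0.4912 -0.1885  0.044 ]
 [ 0.5107 -0.1856  0.044 ]
 [ 0.5301 -0.183   0.044 ]]
[0.97301291 0.51068385] [ 0.11537998 -0.18557264] 6.762561141208529
530 [ 0.5386703  -0.17755031  0.05877887] [ 0.53353803 -0.20586095  0.04628359] [ 0.54649161 -0.15471084  0.06732279]
[ 0.45564463 -0.17576304  0.00578202] [ 0.45644676 -0.19467844  0.00195647]
```

```bash
python3 -m handwheel '[[0,0,0,5.6,0],[0,0,0,0,0],[-0.8,-0.3,0,0,0],[0,0,3,0,0],[0,0,3,0,0],[0,0,2,0,0],[0,0,1,0,0],[0,0,0,0,0],[0,0,0,0,0],[0,0,0,0,0]]' 60; python3 - <<'E'
from held import *
c=shot('wrist','w11'); s=bot.observe(); print(s['eef_pos'],s['eef_rot'],s['grip_width'],s['contact_force']); held('w11',T_tool()); shot('side','s11'); shot('scene','c11')
o=np.zeros((400,800,3),np.uint8)
o[:,:400]=cv2.resize(cv2.imread('pics/s11.png')[215:315,275:375],(400,400),interpolation=2)
o[:,400:]=cv2.resize(cv2.imread('pics/c11.png')[195:295,315:415],(400,400),interpolation=2)
cv2.imwrite('pics/z11.png',o)
E
```

```text
t: 14.55
eef_pos: [0.4986, -0.187, 0.1032]
eef_rot: [-3.141, -0.035, 0.132]
contact_force: [0.2, -0.2, -1.8]
grip_width: 0.0063
[ 0.49878326 -0.18713434  0.10332178] [-3.14149885 -0.035774    0.13159077] 0.006667805021014457 [-0.08219542  0.67171506 -1.13106878]
n 567 centre y,z(mm, tool) [-0.21349739 16.20398984] rms 1.6378369763158211
0 252 x -3.4 1.1 5.1 y -24.7
10 86 x -3.0 1.1 5.4 y -26.9
20 2 x 0.1 0.9 1.7 y -26.2
30 1 x 6.1 6.1 6.1 y 1.8
```

View pics/w11.png

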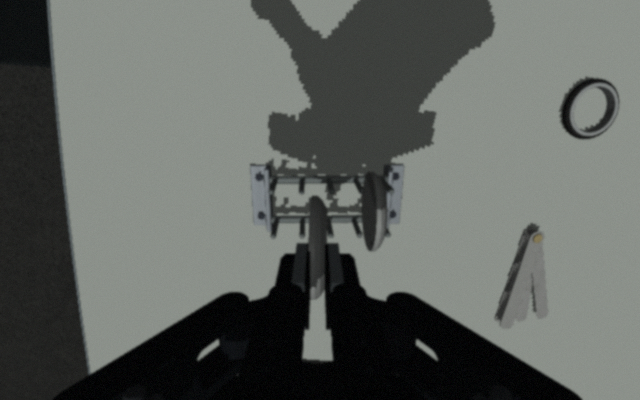

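View pics/z11.png

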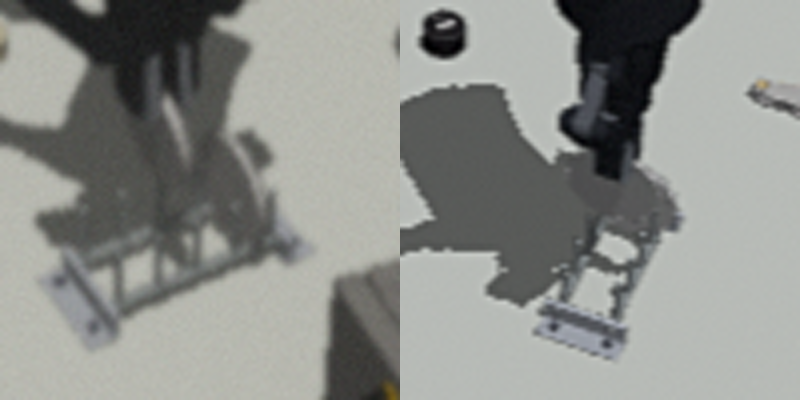

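```bash
python3 - <<'E'
from held import *
c=load('w11'); cv2.imwrite('pics/z11b.png',cv2.resize(c['pixels'][150:255,240:410,::-1],None,fx=4.7,fy=4.7,interpolation=2))
E
```

```text
(no output)
```

View pics/z11b.png

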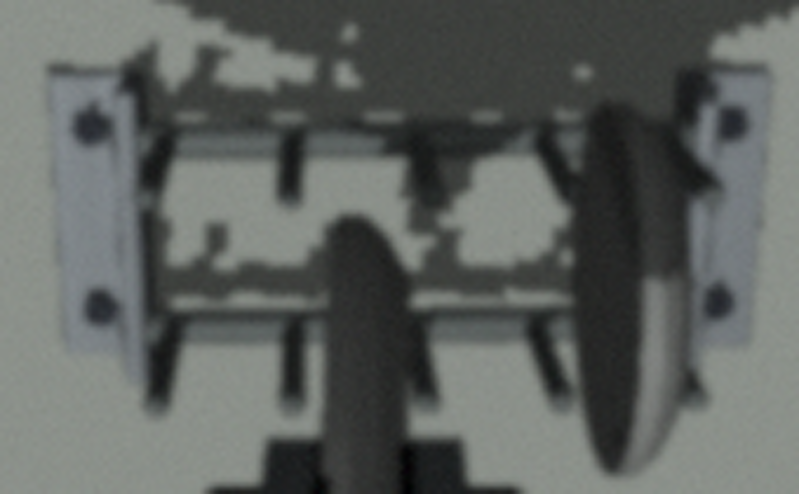

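```bash
python3 - <<'E'
from held import *
c=load('w11'); w=load('w10');z=lambda l:[(240+x/4.7,150+y/4.7) for x,y in l]
z1=lambda x,y:(250+x/5.5,125+y/5.5)
h=z([(92,126),(100,307),(731,123),(718,300)]);H=onplane(c,h,.004); print(H.mean(0)); d=H[2]+H[3]-H[0]-H[1];print(np.degrees(np.arctan2(d[1],d[0])),np.linalg.norm(d)/2)
U=z([(150,195),(290,200),(432,200),(572,197),(710,190)]);L=z([(157,408),(293,405),(430,402),(562,402),(695,400)])
M=(onplane(c,U,.044)+onplane(c,L,.044))/2; print(M.round(4))
xs=np.array([-40,-20,0,20,40])/1e3
px=np.polyfit(xs,M[:,0],1);py=np.polyfit(xs,M[:,1],1); print(px,py,np.degrees(np.arctan2(py[0],px[0])))
for a,b in (((268,188),U[1]),((385,196),U[2]),((255,374),L[1]),((370,381),L[2]),((97,127),h[0]),((635,338),h[3])):
  print(tri(w,z1(*a),c,b))
E
```

```text
[ 0.51086941 -0.18511198  0.004     ]
7.338469745603421 0.10637221254964146
[[ 0.4714 -0.19    0.044 ]
 [ 0.4909 -0.1878  0.044 ]
 [ 0.5108 -0.1853  0.044 ]
 [ 0.5303 -0.1828  0.044 ]
 [ 0.5498 -0.1798  0.044 ]]
[0.98072814 0.51062826] [ 0.12785278 -0.18513512] 7.427485634675234
(array([ 0.48894486, -0.17258795,  0.04286901]), np.float64(4.9463345421760975e-05))
(array([ 0.50808128, -0.16868824,  0.04792516]), np.float64(0.00017870451882675244))
(array([ 0.49355614, -0.20738346,  0.03559812]), np.float64(0.0003425848462322781))
(array([ 0.51388864, -0.20392005,  0.03690993]), np.float64(9.721380439781824e-05))
(array([ 0.45615873, -0.17613278,  0.00366954]), np.float64(6.500267357619143e-05))
(array([ 5.67211645e-01, -1.95416418e-01, -7.77841161e-05]), np.float64(0.00014090979556590676))
```

```bash
python3 -m handwheel '[[-0.1,0,1.5,0,0],[0,0,1.5,0,0],[0,0,0.8,0,0],[0,0,0.5,0,0],[0,0,0.3,0,0],[0,0,0,0,0],[0,0,0,0,0],[0,0,0,0,0],[0,0,0,0,0],[0,0,0,0,0]]' 60; python3 - <<'E'
from held import *
c=shot('wrist','w12'); s=bot.observe(); print(s['eef_pos'],s['eef_rot'],s['grip_width'],s['contact_force']); held('w12',T_tool())
cv2.imwrite('pics/z12.png',cv2.resize(c['pixels'][150:300,220:430,::-1],None,fx=3.8,fy=3.8,interpolation=2))
E
```

```text
t: 15.95
eef_pos: [0.4994, -0.187, 0.054]
eef_rot: [-3.141, -0.036, 0.132]
contact_force: [-0.6, 0.2, -1.0]
grip_width: 0.0067
[ 0.49944565 -0.18701216  0.0539867 ] [-3.14143256 -0.0356561   0.13167062] 0.006544473163019033 [-0.33794574  0.72050106 -1.27410337]
n 1605 centre y,z(mm, tool) [-24.5343424   27.30865758] rms 1.8405530993155352
0 249 x -3.2 1.2 5.3 y -24.8
10 86 x -2.9 1.5 5.5 y -26.7
20 1 x 1.8 1.8 1.8 y -25.7
30 87 x -7.0 -3.9 6.9 y -17.6
40 29 x -6.9 2.0 6.9 y -19.1
```

View pics/z12.png

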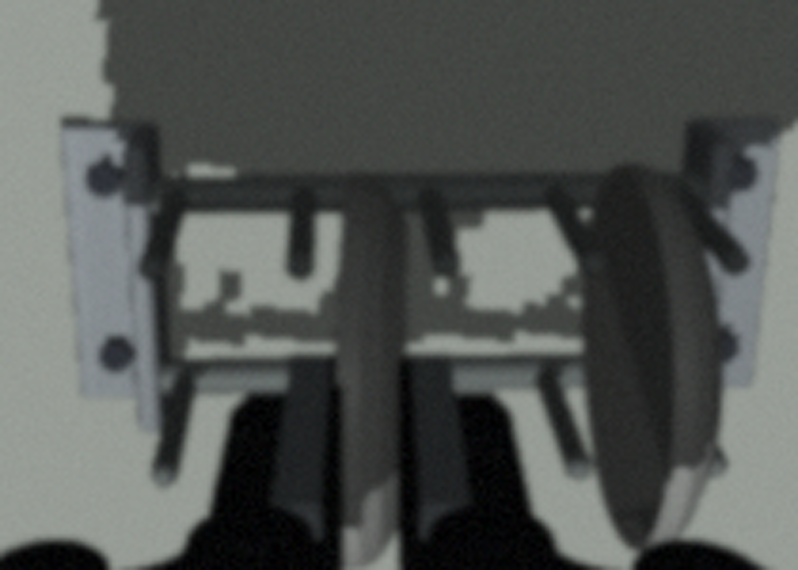

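```bash
python3 -m handwheel '[[0,0,0.1,0,0],[0,0,0.1,0,0],[0,0,0,0,0],[0,0,0,0,0],[0,0,0,0,0],[0,0,0,0,0],[0,0,0,0,0],[0,0,0,0,0],[0,0,0,0,0],[0,0,0,0,0]]' 60; python3 - <<'E'
from held import *
s=bot.observe(); print(s['eef_pos'],s['eef_rot'],s['grip_width'],s['contact_force'])
E
```

```text
t: 17.25
eef_pos: [0.4995, -0.187, 0.0518]
eef_rot: [-3.141, -0.036, 0.132]
contact_force: [0.1, 0.0, -0.8]
grip_width: 0.0067
[ 0.49948992 -0.18695308  0.05181356] [-3.14135234 -0.03560345  0.13166766] 0.006718213835408613 [ 0.08704203  0.01412746 -0.80538177]
```

```bash
python3 -m handwheel '[[0,0,0.1,0,0],[0,0,0.1,0,0],[0,0,0.1,0,0],[0,0,0,0,0],[0,0,0,0,0],[0,0,0,0,0],[0,0,0,0,0],[0,0,0,0,0],[0,0,0,0,0],[0,0,0,0,0]]' 60; python3 - <<'E'
from held import *
c=shot('wrist','w13'); s=bot.observe(); print(s['eef_pos'],s['eef_rot'],s['grip_width'],s['contact_force'])
C=cloud(c); T=T_tool(); L=(C.reshape(-1,3)-T[:3,3])@T[:3,:3]*1e3
m=(abs(L[:,0])<6)&(abs(L[:,1])<35)&(L[:,2]>-8)&(L[:,2]<20); L=L[m]
from scipy.optimize import least_squares
f=lambda p:np.hypot(L[:,1]-p[0],L[:,2]-p[1])-27.5
print(least_squares(f,[0,15],loss='soft_l1').x)
E
```

```text
t: 18.5
eef_pos: [0.5, -0.187, 0.0513]
eef_rot: [-3.141, -0.035, 0.132]
contact_force: [-1.3, 0.8, 0.9]
grip_width: 0.0067
[ 0.50004268 -0.1870327   0.05126839] [-3.14108632 -0.03518846  0.13209076] 0.007069900695220655 [-1.08311313  0.49040493  0.48938754]
[-0.29582715 15.95188694]
```

```bash
python3 -m handwheel '[[0,0,0,0,10],[0,0,0,0,12],[0,0,0,0,18],[0,0,0,0,25],[0,0,0,0,25],[0,0,0,0,25],[0,0,0,0,25],[0,0,-0.5,0,25],[0,0,-1,0,25],[0,0,-2,0,25]]'; python3 -m handwheel '[[0,0,-3,0,25],[0,0,-4,0,25],[0,0,-3,0,25],[0,0,0,0,25],[0,0,0,0,25],[0,0,0,0,25],[0,0,0,0,25],[0,0,0,0,25],[0,0,0,0,25],[0,0,0,0,25]]'; python3 - <<'E'
from held import *
c=shot('wrist','w14'); shot('side','s14'); shot('scene','c14'); s=bot.observe(); print(s['eef_pos'],s['eef_rot'],s['grip_width'],s['contact_force'])
o=np.zeros((400,800,3),np.uint8)
o[:,:400]=cv2.resize(cv2.imread('pics/s14.png')[215:315,275:375],(400,400),interpolation=2)
o[:,400:]=cv2.resize(cv2.imread('pics/c14.png')[205:305,315:415],(400,400),interpolation=2)
cv2.imwrite('pics/z14.png',o)
cv2.imwrite('pics/z14b.png',cv2.resize(c['pixels'][130:240,240:410,::-1],None,fx=4.7,fy=4.7,interpolation=2))
E
```

```text
t: 19.8
eef_pos: [0.4983, -0.187, 0.0866]
eef_rot: [-3.14, -0.034, 0.132]
contact_force: [-0.0, -0.2, 0.6]
grip_width: 0.0215
t: 21.05
eef_pos: [0.4937, -0.1869, 0.1899]
eef_rot: [-3.139, -0.033, 0.132]
contact_force: [0.6, 0.5, 0.3]
grip_width: 0.021
[ 0.49378849 -0.18698342  0.19009866] [-3.1396312  -0.03335492  0.13193674] 0.02119547614658969 [-0.05241099  0.59725213 -0.12757127]
```

View pics/z14.png

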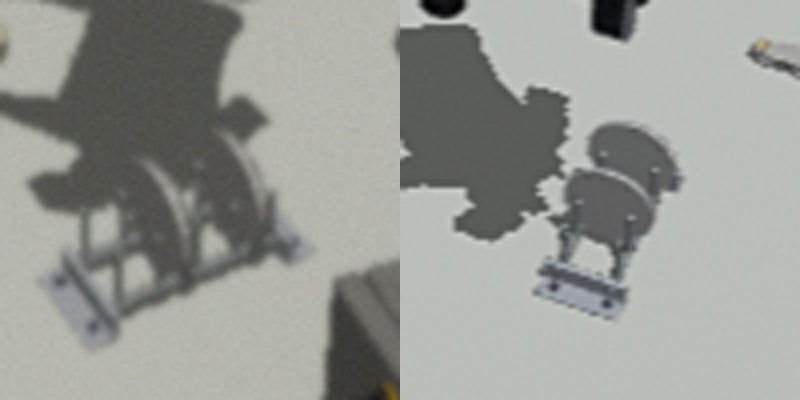

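View pics/z14b.png

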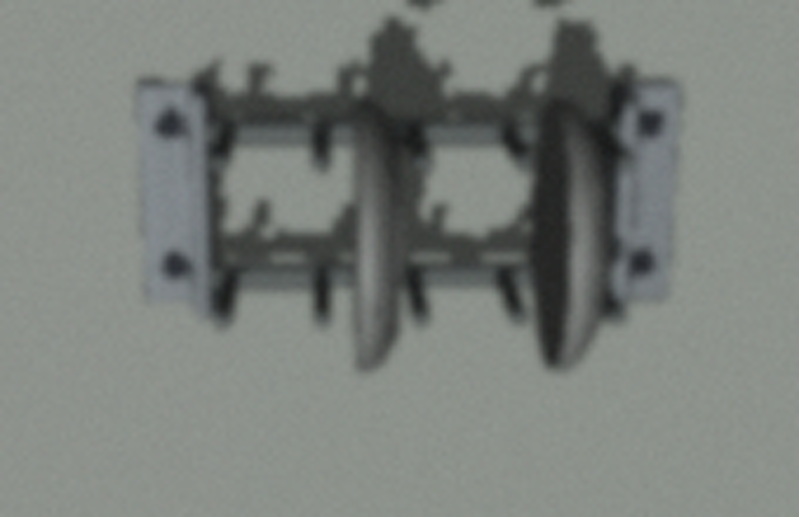

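```bash
python3 - <<'E'
from h import *
c=load('w14'); C=cloud(c); a=np.radians(7.4); d=C[...,:2]-[.5108,-.1852]
X=(d@[np.cos(a),np.sin(a)])*1e3; Y=(d@[-np.sin(a),np.cos(a)])*1e3; Z=C[...,2]*1e3
for lo,hi in ((-20,0),(20,40)):
  m=(X>lo)&(X<hi)&(Z>50)&(Z<80)&(abs(Y)<40); print(m.sum(),X[m].min(),X[m].max(),Y[m].min(),Y[m].max(),Z[m].max())
print(bot.sign_off())
E
```

```text
472 -13.6642212404848 -4.949843329083342 -23.975461200806226 25.336823926694898 66.98594879026953
482 25.71142295067071 34.52271511631443 -22.400532879325468 25.345708682182995 66.8343025248428
the job is handed in; nothing more can be done
None
```

The flange is standing on edge in the rack slot at x = -10 mm, released. I handed the job in at about 21 s; the hand-in gives no verdict.

**What I did:** I pressed the flange's edge down in the scoop with shut fingers until it tipped and stayed leaning. I then gripped it by the raised edge, and it swung upright between the pads as I lifted it. I lowered it onto the rails until I felt light contact, opened the gripper and backed straight up.

**Last checks (wrist depth, rack frame):**

| | Placed flange | Fixed flange |
|---|---|---|
| x range (mm) | -13.7 to -4.9 | 25.7 to 34.5 |
| y range (mm) | about -24 to +25 | about -22 to +25 |
| Top (mm above worktop) | 67.0 | 66.8 |

- **Seating:** the placed flange stands at the same height and squareness as the fixed one. The scene, side and wrist pictures all show it between the pins.
- **Clear of the robot:** the gripper is about 12 cm above the flange and the wrist force is near zero.
- **Bystanders:** nothing but the flange was gripped or pushed, but I did not measure the bystanders' positions again.

**What disagreed:**
- The first two-view fixes of the flange differed by 3 to 8 mm. I used the wrist views instead.
- The tipped flange showed about 4 mm further toward the scoop than the text says.
- When lowering, the centre height worked out at about 35 mm rather than 38 mm. That is probably calibration, since both tops matched afterwards.
- Two pin tops triangulated 7 to 8 mm low, the other two within 4 mm of the stated height. The rack position itself agreed in both wrist views to within a millimetre.

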